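# Load a shelf rail in the spring-gate drilling sled and run it home

### The job

Load the blue shelf rail upright into the sled of the drilling jig, between the steel fence blocks and the orange spring gate, so that it lies flat on the sled's floor and the gate, let go, presses it against the fence. Then let go of the rail and push the stiff sled by its red end plate along the jig until it is fully home against its hidden stop under the drill guide, feeling for the stop rather than ramming it. Push and press gently throughout and leave everything else on the table where it is.

Things in the scene. Friction and masses are not known exactly. Their poses are not given: they have to be found in the camera images.
- rail_blue: the blue shelf rail: a straight bar 170 mm long (its x), 22 mm thick (its y), 45 mm high (its z), brass dots on its faces, 0.1 to 0.2 kg; it stands on edge on the table, either left or right of the robot; origin at the centre of its underside. Either end may lead.
- jig: the drilling jig, fixed: aluminium base 130 (x) by 380 (y) by 8 mm, origin on the table under it (x -55 to +75 mm). Its +y is the way the sled is pushed. At y 130 to 185 mm a grey housing 90 mm high hides the sled's stop; above it a grey drill-guide arm with brass bushings, underside 86 mm, top 112 mm above the table, overhangs back to y 80 mm.
- seat (a point): point of the black sled's floor, 20 mm above the table, where the middle of the loaded rail's underside belongs; axes as the jig's (rail's length along y). In this frame two steel fence blocks: inner faces at x -11 mm, 15 mm thick, 20 mm high, |y| 40 to 80 mm, fingers fit between. Pocket ends: y -91 mm (red push plate, 63 mm high) and y +91 mm (red block, 12 mm high).
- gate (a joint): opening of the spring gate along the jig's +x, m: 0 shut, about 0.014 with the rail held, at most 0.022. The spring closes it with 5 N when shut, about 10 N when wide open. Its posts have square tops, so the rail cannot be snapped in from above: carried above the fence blocks, it can push the posts' upper part back and then be lowered.
- gate_face (a point): on the orange gate: middle of its inner face (between its two posts) at the height of the posts' tops, 75 mm above the table. Shut, this face is 8 mm from the fence's faces. The posts are 12 mm thick, at |y| 40 to 80 mm like the fence blocks, fingers fit between them; the cross-bar behind them reaches only 12 mm above the sled's floor.
- sled (a joint): travel of the sled along the jig's +y, m; starts between 0 and 0.02. It is stuck fast by a stiff rail: it gives only at about 9 N, drags with as much while it moves, and stays where it is left. The stop is out of sight somewhere beyond 0.06.
- push_face (a point): middle of the outer (-y) face of the sled's red push plate, 58 mm above the table; the plate is 60 mm wide along x, 12 mm thick, and its top is 83 mm above the table. Push here along the jig's +y.
- rail_dark: the short dark brown wooden rail, 120 x 22 x 45 mm, standing on edge; origin at the centre of its underside; a bystander
- tape: green roll of masking tape lying flat, 100 mm across, 25 mm high; origin under its centre; a bystander
- glue: white glue bottle, 56 mm across, 160 mm tall; origin under its centre; a bystander
- offcut: pale wood offcut, 90 x 60 x 30 mm; origin under its centre; a bystander
- screwdriver: screwdriver with a red handle, about 200 mm long, lying between the robot and the jig; a bystander
- tub: white filler tub with a blue band, 120 mm across, 110 mm high; origin under its centre; a bystander
- drill: yellow and black cordless drill standing on its battery, about 200 mm high; origin under its battery; a bystander
Things that resemble listed ones, but are neither listed nor needed, are in the scene too. Several things look just like the rail_blue: the one meant starts farthest to the robot's left.

How it is judged:
By the outcome, as a careful person would: the job done as asked, in the order asked, and still so for the second after the job is handed in, with the robot touching nothing.
It also fails if it takes over 58 s, if anything falls off the work surface, if the arm or the gripper's body presses on something with over 40 N, if the wrist force passes 120 N, or if a joint passes its speed limit or range.

### The arm

A 7-joint arm with a two-finger parallel gripper is mounted at the origin on the work surface. World frame = base frame: x ahead of the robot, y to its left, z up, the work surface at z = 0. Lengths are in m, angles in rad, forces in N, time in s.
With the tool pointing down it reaches from about 0.35 to 0.9 m from the base axis. Payload 7.2 kg.
Tool frame: the origin (TCP) lies between the finger pads; the fingertips stand 19 mm ahead of it and the grasp point (between the pads) is the TCP; z points along the fingers, y is the line along which they close (so a half turn about z gives the same grasp; the last joint's range is limited). The gripper opens to 85 mm and grips with 20 to 120 N. Pads are 22 mm wide; open, the fingers measure 114 mm over their backs; the gripper's body (76 mm by 85 mm) begins 54 mm behind the grasp point. The pads swing forward as they close: fully open they stand 13 mm farther back than shut.
Start: joints at [1.078, 0.411, -0.013, 1.596, 0.006, 1.134, -0.082], TCP at [0.258, -0.569, 0.25] pointing down, gripper open.
Joint ranges: [-2.95, 2.95], [-0.29, 1.99], [-1.47, 1.44], [0.14, 2.54], [-1.03, 4.17], [0.13, 1.85], [-2.86, 2.86]. Speed limits (rad/s): [2.39, 2.39, 3.01, 3.01, 3.14, 3.14, 3.14].

### API

Orientations are given as a unit quaternion [x, y, z, w].
In Python, from plant import arm gives the robot as it stands.
- The arm moves only by the tool play_rows, never from a script. Its argument "moves" is a list of rows, each an object with "linear": the shift along the tool's x, y, z in m, a list of three; "delta_rot": the turn, a rotation vector about the tool's x, y, z in rad, a list of three; "gripper": the gripper command: -1 is shut, 1 is fully open, values between are in proportion. In form: [{"linear": [x, y, z], "delta_rot": [ax, ay, az], "gripper": gripper}, ...]. A call has 1 to 5 rows; each row is the pose to reach, as a shift and turn from the pose commanded when the call began, along the tool's axes at that moment; what a row does not reach only later rows make up. A row lasts 1/8 s, in which the tool goes at most 62.5 mm and 10.7 degrees, less where a joint would pass 70% of its speed; a pose out of reach is approached as far as the arm can. A call with a gripper value outside its range is refused whole. The fingers move at their own pace and stop on an object; "grip_force" is the grip in N (left out, the last holds). Time passes only in rows, so rows that repeat a pose let the fingers close. It gives the time, the measured TCP pose, the force, the opening and the grip force at its end, in the units of the state.
- arm.sense(): the state, without advancing time (a new reading comes with each control period).
- arm.snapshot(name): name is "scene" or "top" or "wrist"; returns the picture (420x560x3 uint8, red, green, blue); there is no depth.
- arm.camera_params(name): a dict with "K" (3x3 intrinsics, pixels), "world_to_cam" (4x4, takes a point from world to camera coordinates). Camera axes: x right, y down, z forward; pixel columns grow to the right and rows downward; lengths in m; the calibration is good to about 2 mm. A picture is of the moment at which its call begins: read the wrist's pose just before it. camera_params takes no time and is no camera call; for the wrist camera it gives the pose at the moment of the call.
- arm.sign_off(): hands the job in; it is judged then, once.
Trained networks look in the newest picture that a camera, given by its name, has taken for a name from the list of things; names that differ only in an ending like _2 or _b are one class to them, and where a whole thing is asked for, a point or a joint stands for the part that bears it (a point fixed in the world has none). Each returns a list of dicts, best first, with "p" (0 to 1); they miss things now and then, are a little off and sometimes report something else, mostly with a low value. They report only what shows in the picture. A call takes as long as a camera call. They do not tell look-alikes from the thing itself.
- arm.outline_of(camera, query): "pixels" (420x560 bool, what is visible of it) and "extent" ([centre column, centre row, width, height] in pixels, round what is visible of it).
The state is a dict: "clock": time; "joint_pos": joint angles; "joint_velocities": joint speeds; "joint_efforts": joint torques, N m; "position": TCP position; "eef_rot": TCP orientation; "contact_force": force on the tool from outside, world axes, zero at the start; "torque": the same for the moment, N m; "opening": opening from 0.0 (shut) to 1.0 (fully open); "finger_force": force on a finger pad.
Only numpy, scipy, OpenCV 4.12 (cv2) and the standard library are available. Lean on these libraries where they do the work, as an engineer would, in place of code of your own. Each camera call takes 0.05 s, during which the arm holds its last target. There are 200 camera calls.

## Working session

There is one attempt and no reset: what is moved stays moved. The work goes in short steps, Python scripts to look and compute and a tool call to move; the robot and the scene stay as the last step left them, time stands still between calls to the robot, and variables do not carry over. Pictures are saved under pics/ and viewed, at most 10 in all, crops included, and the job is handed in when it is done.

Besides the shell and the picture viewer there is one more tool, called after ">>>" as a command line: name --argument value ..., lists and objects as JSON in quotes. play_rows: Moves the arm, as the interface text tells. Its arguments: {"type":"object","properties":{"moves":{"type":"array"},"grip_force":{"type":"number"}},"required":["moves"]}

```bash
mkdir -p pics; cat > h.py <<'E'
import numpy as np, cv2
from plant import arm
from scipy.spatial.transform import Rotation as R
def snap(n,f):
    im=arm.snapshot(n); cv2.imwrite('pics/'+f,im[:,:,::-1]); return im
def ray(P,uv):
    K=np.array(P['K']);T=np.array(P['world_to_cam']);Rm=T[:3,:3];c=-Rm.T@T[:3,3]
    d=Rm.T@np.linalg.solve(K,np.array([uv[0],uv[1],1.]));return c,d
def at_z(P,uv,z):
    c,d=ray(P,uv);return c+d*(z-c[2])/d[2]
def proj(P,X):
    X=np.atleast_2d(X);T=np.array(P['world_to_cam']);p=(T[:3,:3]@X.T).T+T[:3,3];q=(np.array(P['K'])@p.T).T
    return q[:,:2]/q[:,2:]
E
python3 - <<'E'
from h import *
a=snap('scene','scene0.png');b=snap('top','top0.png')
cv2.imwrite('pics/both0.png',cv2.resize(np.vstack([a,b]),(448,672))[:,:,::-1]) if 0 else None
for n in('scene','top'):
    P=arm.camera_params(n);c,d=ray(P,(280,210));print(n,c.round(3),d.round(3))
s=arm.sense();print({k:np.round(v,3) for k,v in s.items()})
for q in ['rail_blue','push_face','gate','jig']:
    for r in arm.outline_of('top',q): print(q,round(r['p'],2),np.round(r['extent'],1))
E
```

```text
scene [0.952 0.585 1.085] [-0.35  -0.485 -0.802]
top [ 0.348 -0.021  1.366] [ 0.139  0.016 -0.99 ]
{'clock': np.float64(0.1), 'joint_pos': array([ 1.078,  0.412, -0.013,  1.597,  0.006,  1.134, -0.082]), 'joint_velocities': array([ 0.001, -0.001, -0.001,  0.001, -0.001, -0.   , -0.001]), 'joint_efforts': array([ 2.0000e-03, -6.0183e+01,  6.8400e-01, -3.0009e+01,  1.4000e-02,
        6.0000e-03, -0.0000e+00]), 'position': array([ 0.257, -0.569,  0.25 ]), 'eef_rot': array([ 0.978,  0.211, -0.   , -0.001]), 'contact_force': array([-0.227, -0.901, -0.32 ]), 'torque': array([ 0.015,  0.036, -0.005]), 'finger_force': np.float64(0.0), 'opening': np.float64(0.999)}
rail_blue 0.95 [384.3 244.3  23.2  59.3]
rail_blue 0.6 [432.1 290.5  44.3  49.4]
rail_blue 0.28 [287.1 258.3  12.6  64.8]
rail_blue 0.23 [301.3 178.4  68.8  44. ]
push_face 0.56 [298.3 176.4  65.8  41.4]
gate 0.77 [300.1 178.7  52.6  23.7]
gate 0.22 [384.1 242.9  24.6  58.4]
jig 0.83 [277.4 185.9 123.4  61.3]
jig 0.25 [299.8 179.2  71.6  43.6]
```

View pics/scene0.png

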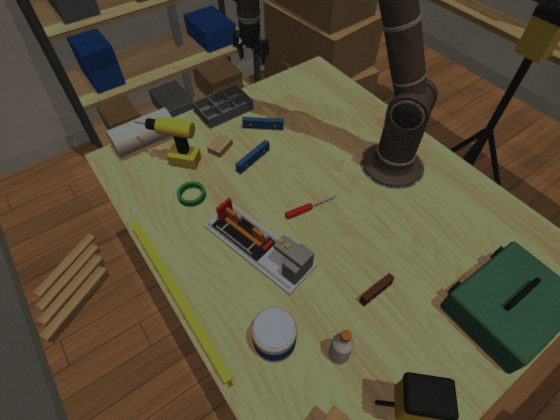

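View pics/top0.png

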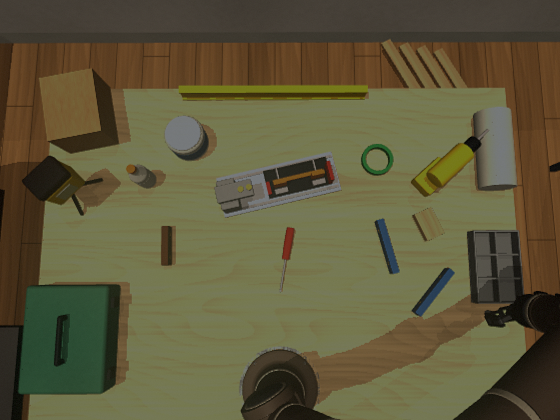

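The top view shows two blue rails, at (387,246) and (433,291), both to the robot's right. World +y runs toward smaller columns, so the one at (387,246) is farthest left and is the candidate. The jig has its housing at (237,193) and its red push plate at (331,172). The gate is orange and the fence blocks are at (281,190) and (318,183).

```bash
python3 - <<'E'
from h import *
im=cv2.imread('pics/top0.png')
c=np.hstack([cv2.resize(im[200:330,360:490],(390,390),interpolation=cv2.INTER_CUBIC),cv2.resize(im[145:225,210:345],(400,390),interpolation=cv2.INTER_CUBIC)])
cv2.imwrite('pics/crop1.png',c)
P=arm.camera_params('top')
for n,uv,z in [('railA',(387,246),.045),('railA e1',(380,221),.045),('railA e2',(395,271),.045),('railB',(434,291),.045),('push',(331,172),.083),('housing',(237,193),.1)]: print(n,at_z(P,uv,z).round(3))
E
```

```text
railA [ 0.422 -0.325  0.045]
railA e1 [ 0.498 -0.307  0.045]
railA e2 [ 0.347 -0.347  0.045]
railB [ 0.287 -0.461  0.045]
push [ 0.643 -0.155  0.083]
housing [0.576 0.126 0.1  ]
```

View pics/crop1.png

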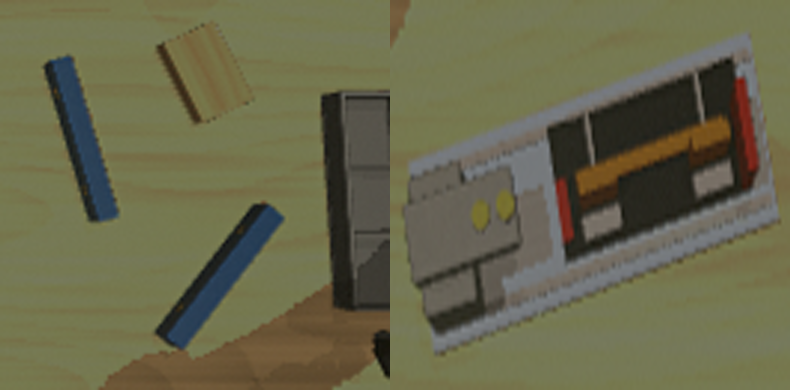

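The crop confirms it: a plain blue rail with its long side facing the robot's left. Candidates are (387,246) at y≈-0.325 and (433,291) at y≈-0.461. The first is farther left, so it is the one meant. Next I'll take the wrist camera above it.

```bash
cat >> h.py <<'E'
def go(x,y,z,deg,verbose=1):
    """shift/turn in tool axes from measured pose to TCP xyz, tool down, tool x at deg"""
    s=arm.sense();R0=R.from_quat(s['eef_rot'])
    a=np.radians(deg)/2;R1=R.from_quat([np.cos(a),np.sin(a),0,0])
    l=R0.inv().apply(np.array([x,y,z])-s['position']);r=(R0.inv()*R1).as_rotvec()
    ax=R0.apply([1,0,0]);print('lin',l.round(4),'rot',r.round(4),'| pos',np.round(s['position'],4),'xang',round(float(np.degrees(np.arctan2(ax[1],ax[0]))),2),'F',np.round(s['contact_force'],1),'open',round(float(s['opening']),3),'t',round(float(s['clock']),2))
E
python3 - <<'E'
from h import *
go(.40,-.33,.26,15.5)
P=arm.camera_params('wrist');c,d=ray(P,(280,210));print(c-arm.sense()['position'],d,P['K'][0])
E
```

```text
lin [ 0.2284 -0.1593 -0.0099] rot [-5.000e-04  1.000e-04  1.543e-01] | pos [ 0.2575 -0.5693  0.25  ] xang 24.34 F [-0.2 -0.6 -0.1] open 1.001 t 0.3
[0.06662884 0.03100155 0.12291752] [-0.27695631 -0.12129413 -0.95330225] [304.66341264   0.         281.06061413]
```

>>> play_rows --moves '[{"linear":[0.228,-0.159,-0.01],"delta_rot":[0,0,0.154],"gripper":1},{"linear":[0.228,-0.159,-0.01],"delta_rot":[0,0,0.154],"gripper":1},{"linear":[0.228,-0.159,-0.01],"delta_rot":[0,0,0.154],"gripper":1},{"linear":[0.228,-0.159,-0.01],"delta_rot":[0,0,0.154],"gripper":1},{"linear":[0.228,-0.159,-0.01],"delta_rot":[0,0,0.154],"gripper":1}]' --grip_force 30

```text
clock: 0.92
position: [0.4018, -0.327, 0.2607]
eef_rot: [0.991, 0.137, 0.001, -0.0]
contact_force: [0.2, -1.0, -0.7]
opening: 0.998
finger_force: 0.0
```

```bash
python3 - <<'E'
from h import *
go(.422,-.325,.15,15.5)
P=arm.camera_params('wrist');im=snap('wrist','w1.png')
import pickle;pickle.dump(P,open('w1.pkl','wb'))
for r in arm.outline_of('wrist','rail_blue'):
    print(r['p'],np.round(r['extent'],1))
E
```

```text
lin [0.0198 0.0036 0.1107] rot [-0.0002 -0.0012  0.0049] | pos [ 0.4018 -0.327   0.2607] xang 15.78 F [ 0.2 -1.  -0.7] open 0.998 t 0.93
0.71 [291.7 159.4  20.4 153.4]
0.57 [359.2 286.2 125.7  89.6]
```

View pics/w1.png

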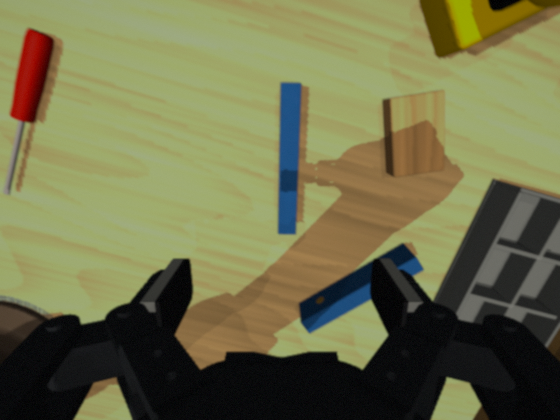

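The wrist view shows the rail's top face from (290,83) to (287,233). The look-alike is at (360,288).

```bash
cat >> h.py <<'E'
def blue_rect(im,box):
    hsv=cv2.cvtColor(im,cv2.COLOR_RGB2HSV);m=cv2.inRange(hsv,(95,110,50),(125,255,255))
    k=np.zeros_like(m);x0,y0,x1,y1=box;k[y0:y1,x0:x1]=m[y0:y1,x0:x1]
    cs,_=cv2.findContours(k,cv2.RETR_EXTERNAL,cv2.CHAIN_APPROX_NONE);c=max(cs,key=cv2.contourArea)
    r=cv2.boxPoints(cv2.minAreaRect(c));e=[np.linalg.norm(r[1]-r[0]),np.linalg.norm(r[2]-r[1])]
    A,B=((r[0]+r[1])/2,(r[2]+r[3])/2) if e[0]<e[1] else ((r[1]+r[2])/2,(r[3]+r[0])/2)
    return A+.5*0,B,e
E
python3 - <<'E'
from h import *;import pickle
P=pickle.load(open('w1.pkl','rb'));im=cv2.imread('pics/w1.png')[:,:,::-1].copy()
A,B,e=blue_rect(im,(260,60,320,250));print(A,B,e)
for z in(.035,.045,.055):
    a,b=at_z(P,A,z),at_z(P,B,z);m=(a+b)/2;d=a-b
    print(z,m.round(4),np.linalg.norm(d).round(4),np.degrees(np.arctan2(d[1],d[0])).round(2))
PT=arm.camera_params('top');it=cv2.imread('pics/top0.png')[:,:,::-1].copy()
A2,B2,e2=blue_rect(it,(365,210,405,280));print(A2,B2,e2)
go(.422,-.325,.16,15.5)
E
```

```text
[290.29593  83.07742] [287.59348 233.06473] [np.float32(150.01164), np.float32(18.447453)]
0.035 [ 0.4225 -0.3297  0.035 ] 0.1716 15.18
0.045 [ 0.424 -0.329  0.045] 0.1667 15.18
0.055 [ 0.4254 -0.3283  0.055 ] 0.1618 15.18
[379.7523  219.17432] [395.55045 271.83487] [np.float32(6.1301117), np.float32(54.97923)]
lin [0.0195 0.0035 0.1007] rot [-0.0004 -0.0015  0.0064] | pos [ 0.4021 -0.3271  0.2607] xang 15.87 F [-0.2 -0.5 -0.2] open 1.003 t 1.02
```

>>> play_rows --moves '[{"linear":[0.021,0.007,0.12],"delta_rot":[0,0.0,0.012],"gripper":1},{"linear":[0.021,0.007,0.12],"delta_rot":[0,0.0,0.012],"gripper":1},{"linear":[0.021,0.007,0.12],"delta_rot":[0,0.0,0.012],"gripper":1}]'

```text
clock: 1.4
position: [0.4194, -0.3307, 0.1364]
eef_rot: [0.992, 0.129, -0.003, -0.003]
contact_force: [-0.4, -0.1, 0.5]
opening: 1.001
finger_force: 0.0
```

```bash
python3 - <<'E'
from h import *
P=arm.camera_params('wrist');im=snap('wrist','w2.png')
A,B,e=blue_rect(im,(200,0,360,420));print(A,B,e)
for z in(.035,.045,.055):
    a,b=at_z(P,A,z),at_z(P,B,z);m=(a+b)/2;d=a-b
    print(z,a.round(4),b.round(4),np.linalg.norm(d).round(4),np.degrees(np.arctan2(d[1],d[0])).round(2))
go(.424,-.329,.036,15.2)
E
```

```text
[284.  90.] [284. 308.] [np.float32(30.0), np.float32(218.0)]
0.035 [ 0.5051 -0.3087  0.035 ] [ 0.3359 -0.354   0.035 ] 0.1751 14.99
0.045 [ 0.5044 -0.3088  0.045 ] [ 0.3428 -0.3521  0.045 ] 0.1673 14.99
0.055 [ 0.5038 -0.3089  0.055 ] [ 0.3498 -0.3502  0.055 ] 0.1595 14.99
lin [ 0.0043 -0.0016  0.1032] rot [-0.003   0.0029 -0.007 ] | pos [ 0.4206 -0.3318  0.1392] xang 14.8 F [0.6 0.4 1.6] open 1.0 t 1.45
```

View pics/w2.png

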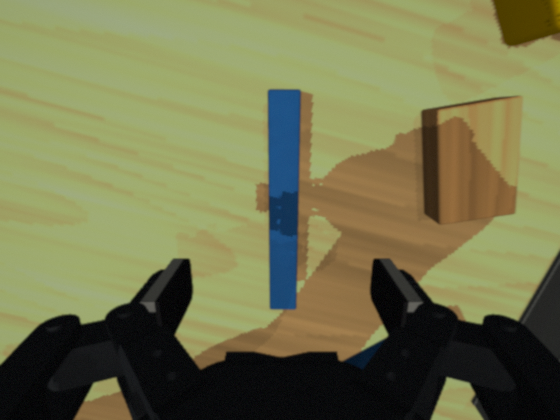

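The rail runs from (284,90) to (284,308) between the open fingers. Both views agree on a top height near 45 mm and a centre near (0.424, -0.330).

>>> play_rows --moves '[{"linear":[0.001,0.001,0.06],"delta_rot":[0,0,0.0],"gripper":1},{"linear":[0.001,0.001,0.09],"delta_rot":[0,0,0.0],"gripper":1},{"linear":[0.001,0.001,0.104],"delta_rot":[0,0,0.0],"gripper":1},{"linear":[0.001,0.001,0.104],"delta_rot":[0,0,0.0],"gripper":1},{"linear":[0.001,0.001,0.104],"delta_rot":[0,0,0.0],"gripper":1}]'

```text
clock: 2.08
position: [0.4241, -0.3335, 0.0383]
eef_rot: [0.992, 0.129, 0.001, 0.001]
contact_force: [-0.0, 0.1, 0.7]
opening: 0.997
finger_force: 0.0
```

```bash
python3 - <<'E'
from h import *
go(.424,-.330,.036,15.0)
E
```

```text
lin [ 0.0008 -0.0034  0.0022] rot [ 0.0025 -0.0019 -0.0034] | pos [ 0.4241 -0.3335  0.0383] xang 14.81 F [-0.   0.1  0.7] open 0.997 t 2.08
```

Centre on the rail and close.

>>> play_rows --moves '[{"linear":[0.001,-0.003,0.002],"delta_rot":[0,0,-0.003],"gripper":1},{"linear":[0.001,-0.003,0.002],"delta_rot":[0,0,-0.003],"gripper":0},{"linear":[0.001,-0.003,0.002],"delta_rot":[0,0,-0.003],"gripper":-1},{"linear":[0.001,-0.003,0.002],"delta_rot":[0,0,-0.003],"gripper":-1},{"linear":[0.001,-0.003,0.002],"delta_rot":[0,0,-0.003],"gripper":-1}]' --grip_force 40

```text
clock: 2.7
position: [0.4234, -0.3295, 0.0344]
eef_rot: [0.991, 0.13, 0.0, 0.0]
contact_force: [-0.7, -0.9, 2.4]
opening: 0.248
finger_force: 39.6
```

>>> play_rows --moves '[{"linear":[0,0,0],"delta_rot":[0,0,0],"gripper":-1},{"linear":[0,0,0],"delta_rot":[0,0,0],"gripper":-1},{"linear":[0,0,0],"delta_rot":[0,0,0],"gripper":-1}]'

```text
clock: 3.08
position: [0.4234, -0.3295, 0.0344]
eef_rot: [0.991, 0.13, 0.0, 0.0]
contact_force: [-0.1, -1.7, 3.1]
opening: 0.25
finger_force: 39.7
```

```bash
python3 - <<'E'
from h import *
go(.5,-.2,.25,103)
# jig fit from top/scene
for n in('top','scene'):
    arm.snapshot(n)
    for q in ['jig','push_face','gate_face','seat','sled']:
        for r in arm.outline_of(n,q)[:1]:
            m=r['pixels'].astype(np.uint8);c=max(cv2.findContours(m,0,2)[0],key=cv2.contourArea);b=cv2.boxPoints(cv2.minAreaRect(c))
            print(n,q,round(r['p'],2),b.round(1).tolist(),[at_z(arm.camera_params(n),u,.008)[:2].round(3).tolist() for u in b] if q=='jig' else '')
E
```

```text
lin [ 0.1075 -0.1052 -0.2156] rot [ 4.000e-04  1.000e-04 -1.536e+00] | pos [ 0.4234 -0.3295  0.0344] xang 14.99 F [-0.1 -1.7  3.1] open 0.25 t 3.08
top push_face 0.82 [[261.5, 169.39999389648438], [329.0, 154.10000610351562], [335.79998779296875, 184.1999969482422], [268.29998779296875, 199.5]] 
top gate_face 0.9 [[272.20001220703125, 179.39999389648438], [323.29998779296875, 168.0], [325.20001220703125, 176.3000030517578], [274.0, 187.6999969482422]] 
top seat 0.92 [[262.20001220703125, 170.0], [328.29998779296875, 154.10000610351562], [335.20001220703125, 183.0], [269.1000061035156, 198.89999389648438]] 
top sled 0.84 [[262.29998779296875, 170.1999969482422], [327.8999938964844, 153.8000030517578], [335.29998779296875, 183.1999969482422], [269.6000061035156, 199.60000610351562]] 
scene jig 0.74 [[201.5, 226.6999969482422], [230.89999389648438, 188.89999389648438], [321.0, 259.0], [291.6000061035156, 296.79998779296875]] [[0.74, -0.165], [0.572, -0.25], [0.49, 0.168], [0.644, 0.217]]
scene push_face 0.75 [[204.60000610351562, 219.8000030517578], [227.3000030517578, 196.39999389648438], [275.0, 242.60000610351562], [252.3000030517578, 266.0]] 
scene gate_face 0.65 [[220.6999969482422, 218.0], [227.89999389648438, 208.39999389648438], [250.0, 225.0], [242.8000030517578, 234.60000610351562]] 
scene seat 0.96 [[205.5, 220.1999969482422], [227.1999969482422, 197.3000030517578], [274.8999938964844, 242.39999389648438], [253.1999969482422, 265.3999938964844]] 
scene sled 0.85 [[205.10000610351562, 219.89999389648438], [226.5, 196.6999969482422], [275.20001220703125, 241.60000610351562], [253.89999389648438, 264.79998779296875]]
```

>>> play_rows --moves '[{"linear":[0,0,-0.03],"delta_rot":[0,0,0],"gripper":-1},{"linear":[0,0,-0.09],"delta_rot":[0,0,0],"gripper":-1},{"linear":[0,0,-0.15],"delta_rot":[0,0,-0.18],"gripper":-1},{"linear":[0,0,-0.205],"delta_rot":[0,0,-0.36],"gripper":-1},{"linear":[0.02,-0.02,-0.215],"delta_rot":[0,0,-0.54],"gripper":-1}]'

```text
clock: 4.3
position: [0.4375, -0.307, 0.2528]
eef_rot: [0.92, 0.391, 0.001, 0.003]
contact_force: [1.3, 1.0, -2.0]
opening: 0.252
finger_force: 39.5
```

```bash
python3 - <<'E'
from h import *
go(.533,-.122,.25,103)
E
```

```text
lin [ 0.1994 -0.0597  0.0024] rot [ 0.0049  0.0029 -0.9939] | pos [ 0.4375 -0.307   0.2528] xang 46.05 F [ 1.3  1.  -2. ] open 0.252 t 4.3
```

>>> play_rows --moves '[{"linear":[0.05,-0.015,0],"delta_rot":[0,0,-0.18],"gripper":-1},{"linear":[0.1,-0.03,0],"delta_rot":[0,0,-0.36],"gripper":-1},{"linear":[0.15,-0.045,0],"delta_rot":[0,0,-0.54],"gripper":-1},{"linear":[0.199,-0.06,0.002],"delta_rot":[0,0,-0.72],"gripper":-1},{"linear":[0.199,-0.06,0.002],"delta_rot":[0,0,-0.9],"gripper":-1}]'

```text
clock: 4.92
position: [0.5336, -0.1145, 0.2465]
eef_rot: [0.654, 0.756, 0.001, -0.001]
contact_force: [-0.3, -0.5, -1.7]
opening: 0.252
finger_force: 39.6
```

>>> play_rows --moves '[{"linear":[0,0,0],"delta_rot":[0,0,-0.09],"gripper":-1},{"linear":[0,0,0],"delta_rot":[0,0,-0.09],"gripper":-1},{"linear":[0,0,0],"delta_rot":[0,0,-0.09],"gripper":-1}]'

```text
clock: 5.3
position: [0.5323, -0.1201, 0.2468]
eef_rot: [0.626, 0.78, -0.0, -0.0]
contact_force: [0.4, 0.7, -1.0]
opening: 0.25
finger_force: 39.6
```

```bash
python3 - <<'E'
from h import *;import pickle
go(.533,-.122,.25,103)
P=arm.camera_params('wrist');im=snap('wrist','w3.png');pickle.dump(P,open('w3.pkl','wb'))
cv2.imwrite('pics/w3big.png',cv2.resize(im,(784,588),interpolation=cv2.INTER_CUBIC)[:,:,::-1])
E
```

```text
lin [-0.002   0.0003 -0.0032] rot [-0.0009 -0.0005 -0.0081] | pos [ 0.5323 -0.1201  0.2468] xang 102.53 F [ 0.4  0.7 -1. ] open 0.25 t 5.3
```

View pics/w3big.png

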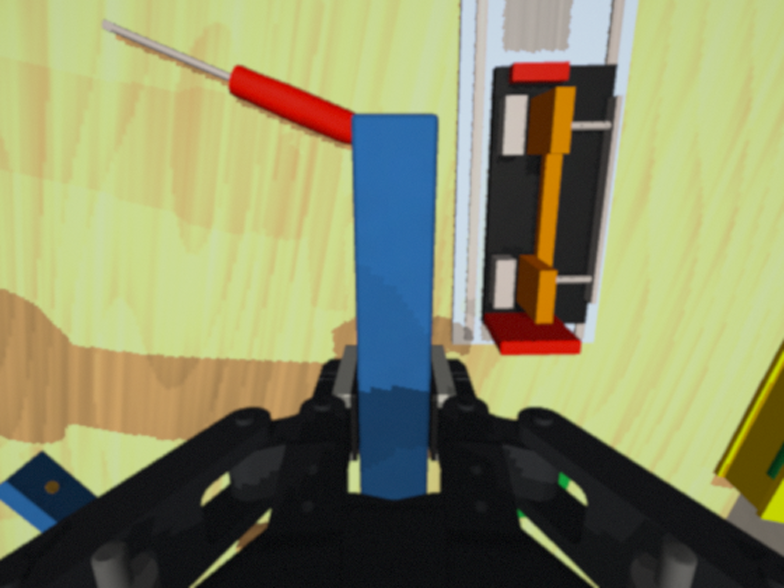

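The wrist view (coordinates here are in the 1.4x picture) shows the rail held straight. The fence block tops are at (514,125) and (503,282). The orange posts' tops are at about (562,120) and (545,295), the red plate's top edge is at about (540,347), and the front red block is at (540,72).

```bash
cat > fit.py <<'E'
from h import *;import pickle
from scipy.optimize import least_squares
P=pickle.load(open('w3.pkl','rb'))
# seat-frame x,y,world z ; pixel in 1.4x
F=[((-.011,.080,.04),(528,95)),((-.011,.040,.04),(525.5,156)),((-.011,-.040,.04),(515.5,256)),((-.011,-.080,.04),(513,309)),
((-.026,.080,.04),(504.5,95)),((-.026,-.040,.04),(496,256)),
((None,-.103,.083),(541,352.5)),((None,.091,.032),(540,81.5))]
M=np.array([[ -1 if f[0][0] is None else f[0][0],*f[0][1:]] for f in F]);U=(np.array([f[1] for f in F])+.5)/1.4-.5
w=np.ones((len(F),2));w[[i for i,f in enumerate(F) if f[0][0] is None],0]=0
def res(p,dz=0):
    c,s=np.cos(p[2]),np.sin(p[2]);X=np.c_[p[0]+c*M[:,0]-s*M[:,1],p[1]+s*M[:,0]+c*M[:,1],M[:,2]+(p[3] if len(p)>3 else 0)]
    return ((proj(P,X)-U)*w)
for p0 in ([.62,-.06,.22],[.62,-.06,.22,0]):
    r=least_squares(lambda p:res(p).ravel(),p0,loss='soft_l1');print(r.x.round(4),np.degrees(r.x[2])+90);print(res(r.x).round(1).tolist())
p=least_squares(lambda p:res(p).ravel(),[.62,-.06,.22],loss='soft_l1').x
c,s=np.cos(p[2]),np.sin(p[2])
def W(x,y,z):return [p[0]+c*x-s*y,p[1]+s*x+c*y,z]
if __name__=='__main__':
  for n in [(-.003,-.08,.075),(-.003,-.04,.075),(-.003,.04,.075),(-.003,.08,.075),(.009,.08,.075),(.009,-.08,.075),(0,-.091,.083)]: print(n,((proj(P,[W(*n)])[0]+.5)*1.4-.5).round(1))
  for n,f in (('top','top0.png'),('scene','scene0.png')):
    Q=arm.camera_params(n);print(n,[proj(Q,[W(x,-.103,.083)])[0].round(1).tolist() for x in (-.03,.03)],[proj(Q,[W(-.011,y,.04)])[0].round(1).tolist() for y in (-.08,.08)])
E
python3 fit.py
```

```text
[ 0.628  -0.0594  0.2191] 102.55488913986646
[[0.7, -0.2], [-1.0, -1.6], [-0.3, 2.7], [-1.3, -1.1], [2.4, -0.2], [0.1, 2.7], [-0.0, 2.6], [-0.0, -0.8]]
[ 0.6294 -0.0586  0.2195 -0.0057] 102.57755397246285
[[0.5, 0.1], [-1.2, -2.0], [-0.3, 1.1], [-1.3, -3.1], [2.4, 0.1], [0.3, 1.1], [-0.0, 0.1], [-0.0, 0.1]]
(-0.003, -0.08, 0.075) [534.4 323.2]
(-0.003, -0.04, 0.075) [539.7 270.8]
(-0.003, 0.04, 0.075) [551.7 153.1]
(-0.003, 0.08, 0.075) [558.4  86.7]
(0.009, 0.08, 0.075) [577.4  86.7]
(0.009, -0.08, 0.075) [550.6 323.2]
(0, -0.091, 0.083) [540.5 341.3]
top [[334.9, 179.1], [330.2, 160.2]] [[324.8, 177.8], [274.6, 188.8]]
scene [[228.9, 196.6], [215.7, 207.3]] [[230.9, 211.4], [265.5, 237.9]]
```

```bash
python3 - <<'E'
from fit import *
x,y,_=W(-.018,0,0);go(x,y,.14,102.6)
E
```

```text
[ 0.628  -0.0594  0.2191] 102.55488913986646
[[0.7, -0.2], [-1.0, -1.6], [-0.3, 2.7], [-1.3, -1.1], [2.4, -0.2], [0.1, 2.7], [-0.0, 2.6], [-0.0, -0.8]]
[ 0.6294 -0.0586  0.2195 -0.0057] 102.57755397246285
[[0.5, 0.1], [-1.2, -2.0], [-0.3, 1.1], [-1.3, -3.1], [2.4, 0.1], [0.3, 1.1], [-0.0, 0.1], [-0.0, 0.1]]
lin [0.0385 0.0886 0.1069] rot [-0.0007 -0.0003 -0.0009] | pos [ 0.5324 -0.1202  0.247 ] xang 102.55 F [ 0.   0.3 -1.5] open 0.25 t 5.35
```

>>> play_rows --moves '[{"linear":[0.02,0.045,0.03],"delta_rot":[0,0,0],"gripper":-1},{"linear":[0.0385,0.0885,0.06],"delta_rot":[0,0,0],"gripper":-1},{"linear":[0.0385,0.0885,0.09],"delta_rot":[0,0,0],"gripper":-1},{"linear":[0.0385,0.0885,0.107],"delta_rot":[0,0,0],"gripper":-1},{"linear":[0.0385,0.0885,0.107],"delta_rot":[0,0,0],"gripper":-1}]'

```text
clock: 5.98
position: [0.6096, -0.0638, 0.1392]
eef_rot: [0.625, 0.78, -0.001, -0.001]
contact_force: [1.1, 0.1, -1.0]
opening: 0.249
finger_force: 39.8
```

>>> play_rows --moves '[{"linear":[0,0,0],"delta_rot":[0,0,0],"gripper":-1},{"linear":[0,0,0],"delta_rot":[0,0,0],"gripper":-1}]'

```text
clock: 6.22
position: [0.6113, -0.0636, 0.1418]
eef_rot: [0.625, 0.78, 0.001, 0.001]
contact_force: [-0.7, -0.2, -1.1]
opening: 0.251
finger_force: 39.8
```

```bash
python3 - <<'E'
from fit import *
x,y,_=W(-.018,0,0);go(x,y,.0815,102.6)
im=snap('wrist','w4.png')
cv2.imwrite('pics/w4big.png',cv2.resize(im,(784,588),interpolation=cv2.INTER_CUBIC)[:,:,::-1])
P=arm.camera_params('wrist')
for n in [(-.011,.08,.04),(-.026,.08,.04),(-.003,.08,.075),(-.003,.04,.075),(-.03,.091,.032),(-.03,-.103,.083)]: print(n,((proj(P,[W(*n)])[0]+.5)*1.4-.5).round(1))
E
```

```text
[ 0.628  -0.0594  0.2191] 102.55488913986646
[[0.7, -0.2], [-1.0, -1.6], [-0.3, 2.7], [-1.3, -1.1], [2.4, -0.2], [0.1, 2.7], [-0.0, 2.6], [-0.0, -0.8]]
[ 0.6294 -0.0586  0.2195 -0.0057] 102.57755397246285
[[0.5, 0.1], [-1.2, -2.0], [-0.3, 1.1], [-1.3, -3.1], [2.4, 0.1], [0.3, 1.1], [-0.0, 0.1], [-0.0, 0.1]]
lin [ 0.0005 -0.0008  0.0603] rot [0.0022 0.001  0.0002] | pos [ 0.6113 -0.0636  0.1418] xang 102.61 F [-0.7 -0.2 -1.1] open 0.251 t 6.22
(-0.011, 0.08, 0.04) [406.9 146.9]
(-0.026, 0.08, 0.04) [376.8 146.9]
(-0.003, 0.08, 0.075) [428.5 144.7]
(-0.003, 0.04, 0.075) [426.2 238.8]
(-0.03, 0.091, 0.032) [369.3 124.6]
(-0.03, -0.103, 0.083) [369.9 509.9]
```

View pics/w4big.png

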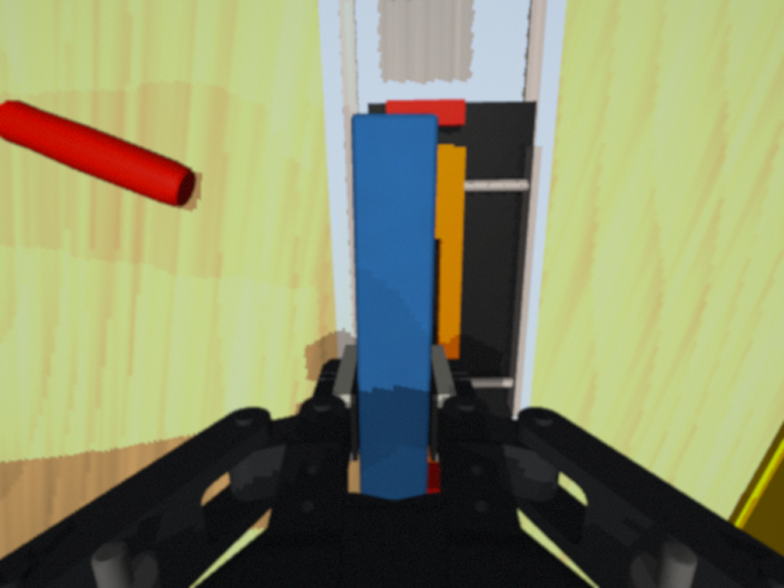

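The rail is hanging over the pocket. The pocket's far red block (edge at row 125) and the far post (row 145) appear within 1 px of where the fit puts them. Now lower it to just above the fence.

>>> play_rows --moves '[{"linear":[0.0005,-0.001,0.02],"delta_rot":[0,0,0],"gripper":-1},{"linear":[0.0005,-0.001,0.04],"delta_rot":[0,0,0],"gripper":-1},{"linear":[0.0005,-0.001,0.059],"delta_rot":[0,0,0],"gripper":-1},{"linear":[0.0005,-0.001,0.059],"delta_rot":[0,0,0],"gripper":-1},{"linear":[0.0005,-0.001,0.059],"delta_rot":[0,0,0],"gripper":-1}]'

```text
clock: 6.9
position: [0.6099, -0.0627, 0.0815]
eef_rot: [0.625, 0.781, 0.0, 0.0]
contact_force: [-0.4, 0.6, -0.6]
opening: 0.252
finger_force: 39.8
```

```bash
python3 - <<'E'
from fit import *
P4=arm.camera_params('wrist');s=arm.sense()
t=np.array(s['position']);yd=np.array([-s0 for s0 in (np.sin(p[2]),)]+[np.cos(p[2]),0])
print('rail end px if centred',((proj(P4,[t+.085*yd+[0,0,.0106]])[0]+.5)*1.4-.5).round(1),'1mm:',((proj(P4,[t+.086*yd+[0,0,.0106]])[0]+.5)*1.4-.5).round(1))
x,y,_=W(.003,0,0);go(x,y,.0815,102.6)
E
```

```text
[ 0.628  -0.0594  0.2191] 102.55488913986646
[[0.7, -0.2], [-1.0, -1.6], [-0.3, 2.7], [-1.3, -1.1], [2.4, -0.2], [0.1, 2.7], [-0.0, 2.6], [-0.0, -0.8]]
[ 0.6294 -0.0586  0.2195 -0.0057] 102.57755397246285
[[0.5, 0.1], [-1.2, -2.0], [-0.3, 1.1], [-1.3, -3.1], [2.4, 0.1], [0.3, 1.1], [-0.0, 0.1], [-0.0, 0.1]]
rail end px if centred [395.6 114.4] 1mm: [395.7 109.9]
lin [-0.0008  0.0214 -0.    ] rot [ 0.0003 -0.0001  0.0012] | pos [ 0.6099 -0.0627  0.0815] xang 102.67 F [-0.4  0.6 -0.6] open 0.252 t 6.9
```

>>> play_rows --moves '[{"linear":[-0.0005,0.005,0],"delta_rot":[0,0,0],"gripper":-1},{"linear":[-0.0005,0.01,0],"delta_rot":[0,0,0],"gripper":-1},{"linear":[-0.0005,0.014,0],"delta_rot":[0,0,0],"gripper":-1},{"linear":[-0.0005,0.018,0],"delta_rot":[0,0,0],"gripper":-1},{"linear":[-0.0005,0.021,0],"delta_rot":[0,0,0],"gripper":-1}]'

```text
clock: 7.52
position: [0.6284, -0.0591, 0.0812]
eef_rot: [0.624, 0.781, -0.002, -0.001]
contact_force: [-8.7, -1.8, 3.2]
opening: 0.251
finger_force: 40.8
```

>>> play_rows --moves '[{"linear":[0,0.001,0],"delta_rot":[0,0,0],"gripper":-1},{"linear":[0,0.001,0],"delta_rot":[0,0,0],"gripper":-1}]'

```text
clock: 7.78
position: [0.6293, -0.0589, 0.0813]
eef_rot: [0.624, 0.781, -0.002, -0.001]
contact_force: [-8.1, -2.8, 3.4]
opening: 0.25
finger_force: 40.7
```

```bash
python3 - <<'E'
from fit import *
x,y,_=W(.003,0,0);go(x,y,.056,102.6)
im=snap('wrist','w5.png')
cv2.imwrite('pics/w5big.png',cv2.resize(im,(784,588),interpolation=cv2.INTER_CUBIC)[:,:,::-1])
P=arm.camera_params('wrist')
for n in [(-.011,.08,.04),(-.026,.08,.04),(.014,.08,.075),(.026,.08,.075)]: print(n,((proj(P,[W(*n)])[0]+.5)*1.4-.5).round(1))
E
```

```text
[ 0.628  -0.0594  0.2191] 102.55488913986646
[[0.7, -0.2], [-1.0, -1.6], [-0.3, 2.7], [-1.3, -1.1], [2.4, -0.2], [0.1, 2.7], [-0.0, 2.6], [-0.0, -0.8]]
[ 0.6294 -0.0586  0.2195 -0.0057] 102.57755397246285
[[0.5, 0.1], [-1.2, -2.0], [-0.3, 1.1], [-1.3, -3.1], [2.4, 0.1], [0.3, 1.1], [-0.0, 0.1], [-0.0, 0.1]]
lin [-0.0002  0.0018  0.0253] rot [-0.0045  0.0004  0.002 ] | pos [ 0.6293 -0.0589  0.0813] xang 102.72 F [-8.1 -2.8  3.4] open 0.25 t 7.78
(-0.011, 0.08, 0.04) [361.9 144. ]
(-0.026, 0.08, 0.04) [320.8 143.8]
(0.014, 0.08, 0.075) [440. 140.]
(0.026, 0.08, 0.075) [482.  140.1]
```

View pics/w5big.png

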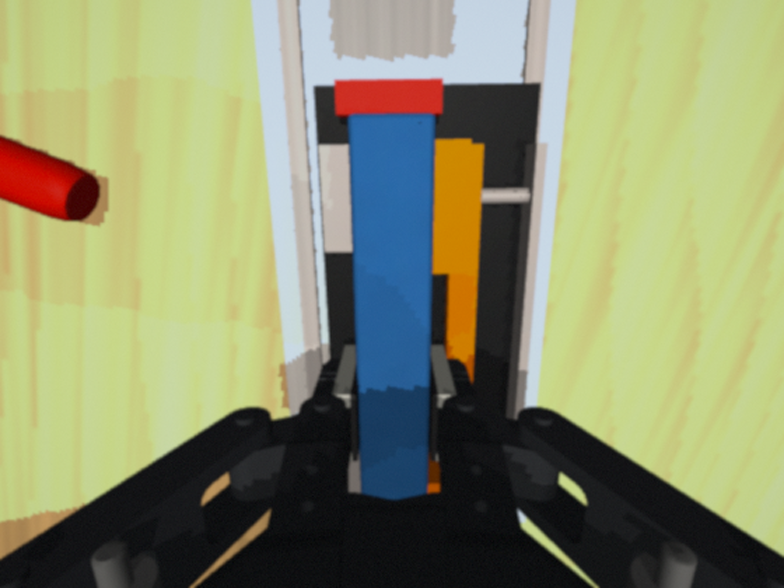

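The rail is over the pocket and the gate is pushed open about 14 mm, with the post's outer edge at column 483 as predicted. I'll shift a little more toward the gate and lower.

>>> play_rows --moves '[{"linear":[0,0.002,0],"delta_rot":[-0.003,0,0],"gripper":-1},{"linear":[0,0.002,0.004],"delta_rot":[-0.003,0,0],"gripper":-1},{"linear":[0,0.002,0.008],"delta_rot":[-0.003,0,0],"gripper":-1},{"linear":[0,0.002,0.012],"delta_rot":[-0.003,0,0],"gripper":-1},{"linear":[0,0.002,0.012],"delta_rot":[-0.003,0,0],"gripper":-1}]'

```text
clock: 8.45
position: [0.6308, -0.0586, 0.0689]
eef_rot: [0.624, 0.781, -0.001, -0.001]
contact_force: [-8.7, -2.4, 1.1]
opening: 0.252
finger_force: 40.6
```

```bash
python3 - <<'E' | tail -1
from fit import *
x,y,_=W(.003,0,0);go(x,y,.056,102.6)
E
```

```text
lin [-0.0001  0.0001  0.0129] rot [-0.0023  0.0003  0.0021] | pos [ 0.6308 -0.0586  0.0689] xang 102.72 F [-8.7 -2.4  1.1] open 0.252 t 8.45
```

>>> play_rows --moves '[{"linear":[0,0,0.004],"delta_rot":[0,0,0],"gripper":-1},{"linear":[0,0,0.008],"delta_rot":[0,0,0],"gripper":-1},{"linear":[0,0,0.011],"delta_rot":[0,0,0],"gripper":-1},{"linear":[0,0,0.011],"delta_rot":[0,0,0],"gripper":-1}]'

```text
clock: 8.95
position: [0.6309, -0.0587, 0.0579]
eef_rot: [0.624, 0.781, -0.001, -0.001]
contact_force: [-8.5, -1.5, 1.3]
opening: 0.252
finger_force: 40.7
```

>>> play_rows --moves '[{"linear":[0,0,0.001],"delta_rot":[0,0,0],"gripper":-1},{"linear":[0,0,0.002],"delta_rot":[0,0,0],"gripper":-1},{"linear":[0,0,0.002],"delta_rot":[0,0,0],"gripper":-1}]'

```text
clock: 9.32
position: [0.631, -0.0587, 0.0562]
eef_rot: [0.624, 0.781, -0.001, -0.0]
contact_force: [-8.7, -1.7, 4.9]
opening: 0.252
finger_force: 40.9
```

```bash
python3 - <<'E' | tail -1
from fit import *
x,y,_=W(.003,0,0);go(x,y,.0544,102.6)
E
```

```text
lin [-0.0001 -0.      0.0018] rot [-0.002   0.0005  0.0021] | pos [ 0.631  -0.0587  0.0562] xang 102.72 F [-8.7 -1.7  4.9] open 0.252 t 9.32
```

>>> play_rows --moves '[{"linear":[0,0,0.001],"delta_rot":[0,0,0],"gripper":-1},{"linear":[0,0,0.001],"delta_rot":[0,0,0],"gripper":-1},{"linear":[0,0,0.001],"delta_rot":[0,0,0],"gripper":-1}]'

```text
clock: 9.7
position: [0.631, -0.0587, 0.0552]
eef_rot: [0.624, 0.781, -0.001, -0.0]
contact_force: [-8.5, -1.5, 3.1]
opening: 0.251
finger_force: 40.9
```

>>> play_rows --moves '[{"linear":[0,0,0.001],"delta_rot":[0,0,0],"gripper":-1},{"linear":[0,0,0.001],"delta_rot":[0,0,0],"gripper":-1},{"linear":[0,0,0.001],"delta_rot":[0,0,0],"gripper":-1}]'

```text
clock: 10.07
position: [0.6311, -0.0585, 0.0546]
eef_rot: [0.624, 0.781, -0.001, -0.0]
contact_force: [-10.0, -0.9, 7.8]
opening: 0.25
finger_force: 41.1
```

>>> play_rows --moves '[{"linear":[0,-0.001,0],"delta_rot":[0,0,0],"gripper":-1},{"linear":[0,-0.002,0],"delta_rot":[0,0,0],"gripper":-1},{"linear":[0,-0.003,0],"delta_rot":[0,0,0],"gripper":-1},{"linear":[0,-0.003,0],"delta_rot":[0,0,0],"gripper":-1}]'

```text
clock: 10.58
position: [0.6288, -0.0591, 0.0546]
eef_rot: [0.624, 0.781, -0.0, 0.0]
contact_force: [-6.8, -1.9, 3.8]
opening: 0.247
finger_force: 41.0
```

```bash
python3 - <<'E' | tail -1
from fit import *
x,y,_=W(.0,0,0);go(x,y,.0544,102.6)
E
```

```text
lin [-0.0001 -0.0008  0.0002] rot [-0.0004  0.0007  0.0024] | pos [ 0.6288 -0.0591  0.0546] xang 102.74 F [-6.8 -1.9  3.8] open 0.247 t 10.57
```

Within 1 mm of the fence. Release.

>>> play_rows --moves '[{"linear":[0,-0.0008,0],"delta_rot":[0,0,0],"gripper":-1},{"linear":[0,-0.0008,0],"delta_rot":[0,0,0],"gripper":-0.2},{"linear":[0,-0.0008,0],"delta_rot":[0,0,0],"gripper":0},{"linear":[0,-0.0008,0],"delta_rot":[0,0,0],"gripper":0.1},{"linear":[0,-0.0008,0],"delta_rot":[0,0,0],"gripper":0.1}]'

```text
clock: 11.2
position: [0.6296, -0.0588, 0.0544]
eef_rot: [0.625, 0.781, 0.001, 0.001]
contact_force: [0.5, -0.5, 0.2]
opening: 0.551
finger_force: 0.0
```

>>> play_rows --moves '[{"linear":[0,0,-0.01],"delta_rot":[0,0,0],"gripper":0.1},{"linear":[0,0,-0.04],"delta_rot":[0,0,0],"gripper":0.1},{"linear":[0,0,-0.09],"delta_rot":[0,0,0],"gripper":0.1},{"linear":[0,0,-0.14],"delta_rot":[0,0,0],"gripper":0.1},{"linear":[0,0,-0.14],"delta_rot":[0,0,0],"gripper":0.1}]'

```text
clock: 11.82
position: [0.6316, -0.0586, 0.1998]
eef_rot: [0.625, 0.781, 0.004, 0.005]
contact_force: [-0.7, 0.7, 0.8]
opening: 0.55
finger_force: 0.0
```

```bash
python3 - <<'E' | tail -6
from fit import *
x,y,_=W(0,-.16,0);go(x,y,.0544,102.6)
im=snap('wrist','w6.png');t=arm.snapshot('top')[130:220,205:345];t=cv2.resize(t,(560,360),interpolation=cv2.INTER_CUBIC)
cv2.imwrite('pics/w6big.png',cv2.resize(im,(784,588),interpolation=cv2.INTER_CUBIC)[:,:,::-1])
P=arm.camera_params('wrist')
for n in [(-.011,.085,.065),(.011,.085,.065),(.011,-.085,.065),(-.011,-.085,.065),(.023,.08,.075)]: print(n,((proj(P,[W(*n)])[0]+.5)*1.4-.5).round(1))
E
```

```text
lin [-0.1596 -0.0056  0.1458] rot [0.0114 0.0025 0.0011] | pos [ 0.6316 -0.0586  0.1998] xang 102.66 F [-0.7  0.7  0.8] open 0.55 t 11.82
(-0.011, 0.085, 0.065) [371.8 139.6]
(0.011, 0.085, 0.065) [411.  139.7]
(0.011, -0.085, 0.065) [407.5 405.5]
(-0.011, -0.085, 0.065) [375.  405.5]
(0.023, 0.08, 0.075) [433.8 148.7]
```

View pics/w6big.png

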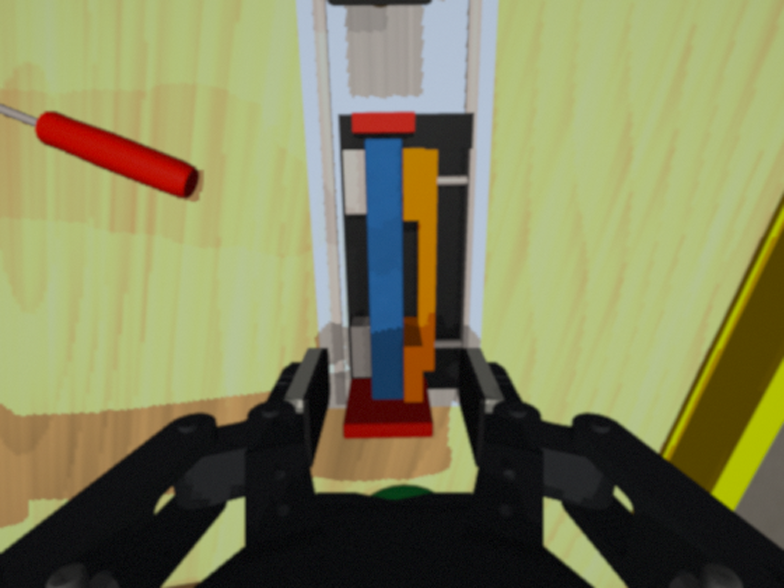

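The rail lies straight between the fence blocks (344–365) and the gate posts (403–437), and the gripper is clear. Next: shut the gripper, move behind the red plate and go down.

```bash
python3 - <<'E' | tail -2
from fit import *
P=arm.camera_params('top');print(at_z(P,(377,159),.025))
x,y,_=W(0,-.150,0);go(x,y,.2,102.6)
E
```

```text
[ 0.69840399 -0.30797563  0.025     ]
lin [-0.1501 -0.0014 -0.0046] rot [0.0045 0.0008 0.001 ] | pos [ 0.6291 -0.0591  0.1953] xang 102.66 F [ 0.2  0.6 -1. ] open 0.549 t 11.93
```

>>> play_rows --moves '[{"linear":[-0.06,-0.001,0],"delta_rot":[0,0,0],"gripper":0.1},{"linear":[-0.11,-0.001,0],"delta_rot":[0,0,0],"gripper":-1},{"linear":[-0.15,-0.001,0.01],"delta_rot":[0,0,0],"gripper":-1},{"linear":[-0.15,-0.001,0.06],"delta_rot":[0,0,0],"gripper":-1},{"linear":[-0.15,-0.001,0.09],"delta_rot":[0,0,0],"gripper":-1}]'

```text
clock: 12.55
position: [0.659, -0.206, 0.1001]
eef_rot: [0.625, 0.78, 0.0, -0.001]
contact_force: [-0.1, -0.2, -0.6]
opening: -0.0
finger_force: 0.0
```

```bash
python3 - <<'E' | tail -1
from fit import *
x,y,_=W(0,-.145,0);go(x,y,.060,102.6)
E
```

```text
lin [0.0047 0.0017 0.0401] rot [-0.0015 -0.0023 -0.    ] | pos [ 0.659  -0.206   0.1001] xang 102.6 F [-0.1 -0.2 -0.6] open -0.0 t 12.55
```

>>> play_rows --moves '[{"linear":[0.0,0.001,0.03],"delta_rot":[0,0,0],"gripper":-1},{"linear":[0.005,0.001,0.041],"delta_rot":[0,0,0],"gripper":-1},{"linear":[0.015,0.001,0.041],"delta_rot":[0,0,0],"gripper":-1},{"linear":[0.022,0.001,0.041],"delta_rot":[0,0,0],"gripper":-1},{"linear":[0.025,0.001,0.041],"delta_rot":[0,0,0],"gripper":-1}]' --grip_force 20

```text
clock: 13.18
position: [0.6575, -0.1799, 0.0648]
eef_rot: [0.624, 0.781, 0.002, 0.002]
contact_force: [-0.0, -0.6, 0.3]
opening: -0.0
finger_force: 0.0
```

>>> play_rows --moves '[{"linear":[0.003,0,0],"delta_rot":[0,0,0],"gripper":-1},{"linear":[0.006,0,0],"delta_rot":[0,0,0],"gripper":-1},{"linear":[0.009,0,0],"delta_rot":[0,0,0],"gripper":-1},{"linear":[0.009,0,0],"delta_rot":[0,0,0],"gripper":-1}]'

```text
clock: 13.68
position: [0.6548, -0.1718, 0.0634]
eef_rot: [0.625, 0.781, 0.001, 0.001]
contact_force: [0.1, 0.1, 0.5]
opening: 0.001
finger_force: 0.0
```

```bash
cat >> fit.py <<'E'
def loc():
    s=arm.sense();d=np.array(s['position'])[:2]-p[:2];f=s['contact_force']
    print('jig dx,dy mm',((c*d[0]+s_*d[1])*1e3).round(1),((-s_*d[0]+c*d[1])*1e3).round(1),'Fx,Fy',round(c*f[0]+s_*f[1],1),round(-s_*f[0]+c*f[1],1),'z',s['position'][2].round(4),'t',s['clock'])
s_=np.sin(p[2])
E
python3 -c "from fit import *;loc()"|tail -1
```

```text
jig dx,dy mm 1.7 -115.5 Fx,Fy 0.1 0.1 z 0.0634 t 13.675
```

>>> play_rows --moves '[{"linear":[0.002,0,0.002],"delta_rot":[0,0,0],"gripper":-1},{"linear":[0.004,0,0.002],"delta_rot":[0,0,0],"gripper":-1},{"linear":[0.006,0,0.002],"delta_rot":[0,0,0],"gripper":-1},{"linear":[0.008,0,0.002],"delta_rot":[0,0,0],"gripper":-1},{"linear":[0.01,0,0.002],"delta_rot":[0,0,0],"gripper":-1}]'

```text
clock: 14.3
position: [0.6534, -0.1662, 0.0614]
eef_rot: [0.626, 0.78, 0.0, 0.003]
contact_force: [3.3, -8.7, -0.8]
opening: 0.0
finger_force: 0.0
```

>>> play_rows --moves '[{"linear":[0.002,0,0],"delta_rot":[0,0,0],"gripper":-1},{"linear":[0.004,0,0],"delta_rot":[0,0,0],"gripper":-1},{"linear":[0.006,0,0],"delta_rot":[0,0,0],"gripper":-1},{"linear":[0.008,0,0],"delta_rot":[0,0,0],"gripper":-1},{"linear":[0.01,0,0],"delta_rot":[0,0,0],"gripper":-1}]'

```text
clock: 14.92
position: [0.6511, -0.1566, 0.0614]
eef_rot: [0.626, 0.78, 0.0, 0.003]
contact_force: [2.3, -9.2, -0.5]
opening: 0.001
finger_force: 0.0
```

```bash
python3 -c "from fit import *;loc()"|tail -1
```

```text
jig dx,dy mm 1.4 -99.8 Fx,Fy 0.3 -9.5 z 0.0614 t 14.925
```

>>> play_rows --moves '[{"linear":[0.003,0,0],"delta_rot":[0,0,0],"gripper":-1},{"linear":[0.006,0,0],"delta_rot":[0,0,0],"gripper":-1},{"linear":[0.009,0,0],"delta_rot":[0,0,0],"gripper":-1},{"linear":[0.012,0,0],"delta_rot":[0,0,0],"gripper":-1},{"linear":[0.015,0,0],"delta_rot":[0,0,0],"gripper":-1}]'

```text
clock: 15.55
position: [0.6476, -0.1421, 0.0614]
eef_rot: [0.626, 0.78, -0.0, 0.003]
contact_force: [1.9, -9.2, -0.4]
opening: -0.002
finger_force: 0.0
```

>>> play_rows --moves '[{"linear":[0.0015,0,0],"delta_rot":[0,0,0],"gripper":-1},{"linear":[0.003,0,0],"delta_rot":[0,0,0],"gripper":-1},{"linear":[0.0045,0,0],"delta_rot":[0,0,0],"gripper":-1},{"linear":[0.006,0,0],"delta_rot":[0,0,0],"gripper":-1},{"linear":[0.0075,0,0],"delta_rot":[0,0,0],"gripper":-1}]'

```text
clock: 16.18
position: [0.6459, -0.1347, 0.0614]
eef_rot: [0.626, 0.78, -0.0, 0.003]
contact_force: [1.2, -9.3, 0.2]
opening: -0.001
finger_force: 0.0
```

>>> play_rows --moves '[{"linear":[0.0015,0,0],"delta_rot":[0,0,0],"gripper":-1},{"linear":[0.003,0,0],"delta_rot":[0,0,0],"gripper":-1},{"linear":[0.0045,0,0],"delta_rot":[0,0,0],"gripper":-1},{"linear":[0.006,0,0],"delta_rot":[0,0,0],"gripper":-1},{"linear":[0.0075,0,0],"delta_rot":[0,0,0],"gripper":-1}]'

```text
clock: 16.8
position: [0.6442, -0.1274, 0.0614]
eef_rot: [0.626, 0.78, -0.0, 0.003]
contact_force: [0.8, -9.8, 0.8]
opening: -0.001
finger_force: 0.0
```

```bash
python3 -c "from fit import *;loc()"|tail -1
```

```text
jig dx,dy mm 0.9 -69.9 Fx,Fy -1.4 -9.8 z 0.0614 t 16.8
```

>>> play_rows --moves '[{"linear":[0.0012,0,0],"delta_rot":[0,0,0],"gripper":-1},{"linear":[0.0024,0,0],"delta_rot":[0,0,0],"gripper":-1},{"linear":[0.0036,0,0],"delta_rot":[0,0,0],"gripper":-1},{"linear":[0.0048,0,0],"delta_rot":[0,0,0],"gripper":-1},{"linear":[0.006,0,0],"delta_rot":[0,0,0],"gripper":-1}]'

```text
clock: 17.42
position: [0.6428, -0.1216, 0.0614]
eef_rot: [0.626, 0.78, -0.0, 0.003]
contact_force: [1.1, -9.3, 1.2]
opening: 0.002
finger_force: 0.0
```

>>> play_rows --moves '[{"linear":[0.0012,0,0],"delta_rot":[0,0,0],"gripper":-1},{"linear":[0.0024,0,0],"delta_rot":[0,0,0],"gripper":-1},{"linear":[0.0036,0,0],"delta_rot":[0,0,0],"gripper":-1},{"linear":[0.0048,0,0],"delta_rot":[0,0,0],"gripper":-1},{"linear":[0.006,0,0],"delta_rot":[0,0,0],"gripper":-1}]'

```text
clock: 18.05
position: [0.6414, -0.1158, 0.0614]
eef_rot: [0.626, 0.78, -0.0, 0.003]
contact_force: [0.3, -8.7, 1.3]
opening: -0.002
finger_force: 0.0
```

>>> play_rows --moves '[{"linear":[0.0012,0,0],"delta_rot":[0,0,0],"gripper":-1},{"linear":[0.0024,0,0],"delta_rot":[0,0,0],"gripper":-1},{"linear":[0.0036,0,0],"delta_rot":[0,0,0],"gripper":-1},{"linear":[0.0048,0,0],"delta_rot":[0,0,0],"gripper":-1},{"linear":[0.006,0,0],"delta_rot":[0,0,0],"gripper":-1}]'

```text
clock: 18.68
position: [0.64, -0.11, 0.0614]
eef_rot: [0.626, 0.78, -0.0, 0.002]
contact_force: [0.3, -9.6, 0.4]
opening: 0.004
finger_force: 0.0
```

>>> play_rows --moves '[{"linear":[0.0012,0,0],"delta_rot":[0,0,0],"gripper":-1},{"linear":[0.0024,0,0],"delta_rot":[0,0,0],"gripper":-1},{"linear":[0.0036,0,0],"delta_rot":[0,0,0],"gripper":-1},{"linear":[0.0048,0,0],"delta_rot":[0,0,0],"gripper":-1},{"linear":[0.006,0,0],"delta_rot":[0,0,0],"gripper":-1}]'

```text
clock: 19.3
position: [0.6386, -0.1041, 0.0613]
eef_rot: [0.626, 0.78, -0.0, 0.002]
contact_force: [-0.2, -8.5, 1.9]
opening: 0.004
finger_force: 0.0
```

>>> play_rows --moves '[{"linear":[0.0012,0,0],"delta_rot":[0,0,0],"gripper":-1},{"linear":[0.0024,0,0],"delta_rot":[0,0,0],"gripper":-1},{"linear":[0.0036,0,0],"delta_rot":[0,0,0],"gripper":-1},{"linear":[0.0048,0,0],"delta_rot":[0,0,0],"gripper":-1},{"linear":[0.006,0,0],"delta_rot":[0,0,0],"gripper":-1}]'

```text
clock: 19.92
position: [0.6373, -0.0983, 0.0614]
eef_rot: [0.626, 0.78, -0.001, 0.002]
contact_force: [1.0, -9.1, 1.3]
opening: 0.003
finger_force: 0.0
```

>>> play_rows --moves '[{"linear":[0.0012,0,0],"delta_rot":[0,0,0],"gripper":-1},{"linear":[0.0024,0,0],"delta_rot":[0,0,0],"gripper":-1},{"linear":[0.0036,0,0],"delta_rot":[0,0,0],"gripper":-1},{"linear":[0.0048,0,0],"delta_rot":[0,0,0],"gripper":-1},{"linear":[0.006,0,0],"delta_rot":[0,0,0],"gripper":-1}]'

```text
clock: 20.55
position: [0.6359, -0.0925, 0.0613]
eef_rot: [0.626, 0.78, -0.001, 0.002]
contact_force: [-0.3, -9.6, 1.6]
opening: 0.001
finger_force: 0.0
```

>>> play_rows --moves '[{"linear":[0.0012,0,0],"delta_rot":[0,0,0],"gripper":-1},{"linear":[0.0024,0,0],"delta_rot":[0,0,0],"gripper":-1},{"linear":[0.0036,0,0],"delta_rot":[0,0,0],"gripper":-1},{"linear":[0.0048,0,0],"delta_rot":[0,0,0],"gripper":-1},{"linear":[0.006,0,0],"delta_rot":[0,0,0],"gripper":-1}]'

```text
clock: 21.18
position: [0.6354, -0.0907, 0.0614]
eef_rot: [0.627, 0.779, -0.002, 0.004]
contact_force: [3.4, -20.3, -1.0]
opening: -0.002
finger_force: 0.0
```

The force has jumped to 20 N and the sled advanced less than 2 mm, so this looks like the stop. I'll confirm with a small extra push.

>>> play_rows --moves '[{"linear":[0.001,0,0],"delta_rot":[0,0,0],"gripper":-1},{"linear":[0.0015,0,0],"delta_rot":[0,0,0],"gripper":-1},{"linear":[0.0015,0,0],"delta_rot":[0,0,0],"gripper":-1}]'

```text
clock: 21.55
position: [0.6354, -0.0906, 0.0615]
eef_rot: [0.628, 0.779, -0.002, 0.005]
contact_force: [5.4, -21.9, -1.2]
opening: 0.004
finger_force: 0.0
```

The stop is solid: no motion at 22 N. Back off and clear.

>>> play_rows --moves '[{"linear":[-0.006,0,0],"delta_rot":[0,0,0],"gripper":-1},{"linear":[-0.02,0,0],"delta_rot":[0,0,0],"gripper":-1},{"linear":[-0.05,0,0],"delta_rot":[0,0,0],"gripper":-1},{"linear":[-0.06,0,-0.06],"delta_rot":[0,0,0],"gripper":-1},{"linear":[-0.06,0,-0.12],"delta_rot":[0,0,0],"gripper":-1}]'

```text
clock: 22.18
position: [0.6467, -0.1409, 0.1816]
eef_rot: [0.625, 0.78, 0.001, -0.0]
contact_force: [-0.2, -0.5, -0.5]
opening: 0.002
finger_force: 0.0
```

>>> play_rows --moves '[{"linear":[0.02,0,-0.05],"delta_rot":[0,0,0],"gripper":-1},{"linear":[0.02,0,-0.05],"delta_rot":[0,0,0],"gripper":-1},{"linear":[0.02,0,-0.05],"delta_rot":[0,0,0],"gripper":-1},{"linear":[0.02,0,-0.05],"delta_rot":[0,0,0],"gripper":-1}]'

```text
clock: 22.68
position: [0.6418, -0.1205, 0.2295]
eef_rot: [0.625, 0.781, 0.0, -0.0]
contact_force: [0.9, 0.9, -0.9]
opening: -0.001
finger_force: 0.0
```

```bash
python3 - <<'E'|tail -1
from fit import *
loc();a=snap('wrist','w7.png');b=arm.snapshot('scene')[170:310,180:340]
cv2.imwrite('pics/fin.png',np.hstack([cv2.resize(a,(440,330)),cv2.resize(b,(360,330),interpolation=cv2.INTER_CUBIC)])[:,:,::-1])
E
```

```text
jig dx,dy mm 0.2 -62.7 Fx,Fy 1.1 0.7 z 0.2295 t 22.675
```

View pics/fin.png

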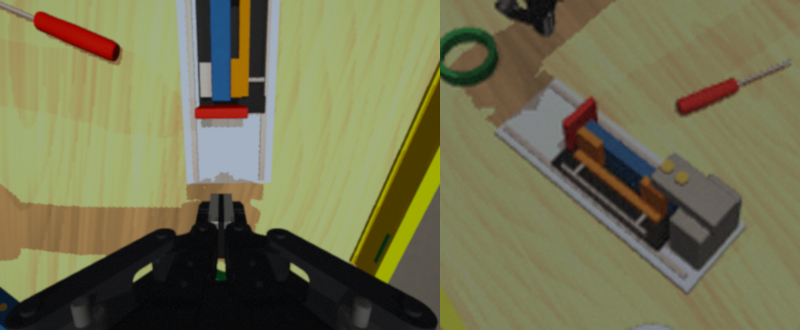

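The final view shows the rail (225,50) upright between fence and gate. The sled is under the guide arm in the scene crop (680,175), and nothing else has moved.

```bash
python3 -c "from plant import arm;print(arm.sign_off())"
```

```text
the job is handed in; nothing more can be done
None
```

The blue rail sits upright in the sled, pressed against the fence by the gate. The sled is home against its stop (it held still at 22 N), and I handed the job in at about 23 s with the arm clear.

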